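Check a coated biscuit's thickness with the bridge dial gauge

ROBOT

A 7-joint arm with a two-finger parallel gripper is mounted at the origin on the work surface. World frame = base frame: x ahead of the robot, y to its left, z up, the work surface at z = 0. Lengths are in m, angles in rad, forces in N, time in s.
With the tool pointing down it reaches from about 0.425 to 0.925 m from the base axis. Payload 6.8 kg.
Tool frame: the origin (TCP) lies on the front face of the gripper's body, between the roots of the fingers; the fingertips stand 73 mm ahead of it and the grasp point (between the pads) lies 54 mm ahead of it (env.nose_length is the distance from the TCP to the fingertips, in m); z points along the fingers, y is the line along which they close (so a half turn about z gives the same grasp; the last joint's range is limited). The gripper opens to 85 mm and grips with 20 to 120 N. Pads are 22 mm wide; open, the fingers measure 114 mm over their backs; the gripper's body (76 mm by 85 mm) begins 54 mm behind the grasp point. The pads swing forward as they close: fully open they stand 13 mm farther back than shut.
Start: joints at [1.146, 0.477, 0.022, 1.555, -0.011, 1.109, -0.083], TCP at [0.21, -0.641, 0.304] pointing down, gripper open.
Joint ranges: [-2.96, 2.96], [-0.34, 2.1], [-1.41, 1.46], [0.24, 2.44], [-1.37, 4.51], [0.17, 1.92], [-2.96, 2.96]. Speed limits (rad/s): [2.39, 2.39, 3.14, 3.14, 3.14, 3.14, 3.14].

INTERFACE

Orientations are given as a unit quaternion [w, x, y, z].
In Python, from cell import env, kin, camera, calibration, job gives the robot as it stands. The module is installed in compiled form; this text tells all that it offers. Calls block until the motion is done:
- env.reach(position, orientation): joint-space move of the TCP to a pose.
- env.movel(position, velocity=0.15, rot=None, stop_force=None): straight line of the TCP; rot=None keeps the orientation; velocity is the mean speed in m/s. With stop_force (N) it stops when the force on the tool has changed by that much, and returns True; else False.
- env.goto_joints(angles): joint-space move.
- env.grip(opening, f_grip=None): finger opening in m; f_grip is the grip in N (None keeps the last); returns when the fingers have stopped.
- env.dwell(seconds).
- kin.inverse_kinematics(position, orientation): joint angles nearest the present ones, or None.
- env.get_state(): the state.
- camera(name): name is "side" or "top" or "wrist"; returns (picture, depth): 480x640x3 uint8, blue, green, red; 480x640 float32, m along the optical axis (not along the pixel's ray), 0 where there is no reading.
- calibration(name): a dict with "fx", "fy", "cx", "cy" (pixels), "k1" (the pictures are not rectified: a ray, as slopes to the right and down, at radius r is drawn at 1 + k1 r^2 times it, then the intrinsics apply), "rvec" (rotation vector, rad) and "tvec" (3), from world to camera coordinates, as OpenCV has them. Camera axes: x right, y down, z forward; pixel columns grow to the right and rows downward; lengths in m; the calibration is good to about 2 mm. A picture is of the moment at which its call begins: read the wrist's pose just before it. calibration takes no time and is no camera call; for the wrist camera it gives the pose at the moment of the call.
A pose or a line that the arm cannot do raises env.PlanningError and nothing moves.
- job.job_done(): hands the job in; it is judged then, once.
The state is a dict: "time": time; "qpos": joint angles; "joint_velocities": joint speeds; "joint_torque": joint torques, N m; "tcp_pos": TCP position; "orientation": TCP orientation; "force": force on the tool from outside, world axes, zero at the start; "torque": the same for the moment, N m; "opening": finger opening in m; "gripper_force": force on a finger pad.
Only numpy, scipy, OpenCV 4.12 (cv2) and the standard library are available. Lean on these libraries where they do the work, as an engineer would, in place of code of your own. Each camera call takes 0.05 s, during which the arm holds its last target. There are 200 camera calls.

TASK

Check the thickness of the round chocolate-coated biscuit: take it off the sloping rack and lay it flat inside the locating ring on the marble check plate, chocolate face up. Then lift the dial gauge by its black grip and lower it gently over the biscuit, so that both feet of its bridge stand flat on the marble and its sprung foot bears on the middle of the biscuit and reads the thickness. Leave the gauge standing there and do not disturb the other things.

Things in the scene. Friction and masses are not known exactly. Their poses are not given: they have to be found in the camera images.
- round_biscuit: thick round shortbread biscuit, 56 mm diameter, 16 mm thick, 40 g, rigid: pale baked body with bevelled lower edge, flat dark chocolate coating on one face. Origin at the centre of the uncoated face; its z axis points out through the chocolate face. It starts on the sloping grid of the rack, resting against the lip, chocolate face outward
- rack: fixed draining rack: flat wire grid 250 mm wide (its y), 95 mm up the slope, 32 degrees (0.56 rad) from level, facing the rack's -x side and rising towards +x, over a drip pan 130 x 270 x 12 mm. Origin: centre of the pan's underside. The grid's low edge (x -45, z 36 mm; high edge z 86) has a lip 8 mm high; two biscuits lean on it, at y = +60 and -60 mm, either way round
- plate: check plate: marble slab 130 (x) x 200 (y) mm, top face 20 mm above the table, with a white plastic locating ring on top at its middle. Origin at the centre of its underside. Fixed
- nest (a point): centre of the locating ring, on the marble top face. The ring stands 3 mm high, 66 mm inside and 80 mm outside diameter; inside it the marble is bare and level with the rest. Axes as the plate's
- gauge: dial gauge on a steel bridge along its y, 550 g, loose: two feet 44 (x) x 22 (y) mm, centred 66 mm either side of the middle, 110 mm clear between; beam 152 x 24 mm, underside 34 mm up; in the gap the sprung foot. Above, a round dial 56 mm across, 24 mm thick, face to +x, and on top a black hand grip. Origin midway between the feet, level with their undersides; stands upright on the bench
- gauge_grip (a point): a point inside the black hand grip, 145 mm above the feet. The grip is 22 mm thick (along the gauge's x), 40 mm wide (along its y), from 120 to 156 mm above the feet; right below it is the dial case, 24 mm thick. Axes as the gauge's
- foot (a joint): reading of the gauge, m: height of the sprung foot above the undersides of the two bridge feet. 0 on a flat surface, grows as a part under it pushes the foot up; travel 25 mm, light spring (0.9 N at 0, 1.9 N at 16 mm). The dial's needle turns once in 25 mm
- foot_tip (a point): centre of the underside of the sprung foot, a steel disc 18 mm across on a slim spindle in the middle of the bridge
- square_biscuit: square biscuit, 56 x 56 x 12 mm, chocolate face outward, the other one on the rack; not part of the job. Origin at the centre of the uncoated face
- setting_block: small steel block 16 x 30 x 10 mm lying on the plate near one corner (about x 49, y 80 mm from the plate's middle); not part of the job. Origin at the centre of its underside
- jar: glass jar with white lid, 60 mm diameter, 85 mm high, standing behind; not part of the job. Origin at the centre of its underside
Not all that is in view belongs to the job. What is shaped like the gauge but orange is not meant. Leave any pink or turquoise look-alike of the round_biscuit alone.

How it is judged:
On the way:
1. the round biscuit lies flat in the locating ring, chocolate face up, and the fingers have let go of it (horizontal distance between round_biscuit and nest below 0.007 m and z of round_biscuit in the frame of nest between -0.002 and 0.002 m and angle between round_biscuit's own z axis and vertical below 0.03 rad and contact force between the fingers and round_biscuit below 0.05 N), for 0.2 s.
At the end, for the whole second after the job is handed in: Biscuit flat on the marble in the ring (within 7 mm of its centre, 2 mm of the marble, tilt under 0.03 rad), chocolate up; gauge standing over it, feet within 2 mm of the marble's level, tilt under 0.03 rad, sprung foot within 12 mm of the biscuit's middle, reading 14.5 to 17.5 mm; both still (horizontal distance between round_biscuit and nest below 0.007 m and z of round_biscuit in the frame of nest between -0.002 and 0.002 m and angle between each of round_biscuit, gauge's own z axis and vertical below 0.03 rad and value of joint foot between 0.0145 and 0.0175 m and horizontal distance between foot_tip and round_biscuit below 0.012 m and z of gauge in the frame of nest between -0.002 and 0.002 m and linear speed of each of gauge, round_biscuit below 0.02 m/s); the robot touches nothing.
It fails at once if the gauge is slammed down: more than 100 N between the gauge and the check plate (contact force between gauge and plate above 100 N).
It fails at once if the gauge is let fall: faster than 0.3 m/s while the fingers do not hold it (linear speed of gauge above 0.3 m/s and contact force between the fingers and gauge below 0.05 N).
It fails at once if the round biscuit is dropped: faster than 0.5 m/s while the fingers do not hold it (linear speed of round_biscuit above 0.5 m/s and contact force between the fingers and round_biscuit below 0.05 N).
It fails at once if the gauge is tipped over (more than 0.7 rad) (angle between gauge's own z axis and vertical above 0.7 rad).
It fails at once if another thing is disturbed: square biscuit or setting block moved more than 20 mm, jar more than 40 mm (distance of any of square_biscuit, setting_block from where it was at the start of the episode above 0.02 m or distance of jar from where it was at the start of the episode above 0.04 m).
It also fails if it takes over 61 s, if anything falls off the work surface, if the arm or the gripper's body presses on something with over 40 N, if the wrist force passes 120 N, or if a joint passes its speed limit or range.

## Working session

There is one attempt and no reset: what is moved stays moved. The work goes in short steps, each a Python script; the robot and the scene stay as the last script left them, time stands still between calls to the robot, and variables do not carry over. Pictures are saved under pics/ and viewed, at most 10 in all, crops included, and the job is handed in when it is done.

```bash
mkdir -p pics
cat > h.py <<'E'
import numpy as np, cv2
from scipy.spatial.transform import Rotation as R
from cell import env, kin, camera, calibration, job
def cloud(name, tag=None):
    c=calibration(name); im,d=camera(name)
    v,u=np.mgrid[0:480,0:640]
    K=np.array([[c["fx"],0,c["cx"]],[0,c["fy"],c["cy"]],[0,0,1]])
    uv=np.stack([u,v],-1).reshape(-1,1,2).astype(np.float64)
    x=(uv[:,0,0]-c["cx"])/c["fx"]; y=(uv[:,0,1]-c["cy"])/c["fy"]
    a,b=x.copy(),y.copy()
    for _ in range(8):
        s=1+c["k1"]*(a*a+b*b); a,b=x/s,y/s
    z=d.reshape(-1).astype(float)
    P=np.stack([a*z,b*z,z],-1)
    Rm=R.from_rotvec(np.ravel(c["rvec"])).as_matrix(); t=np.ravel(c["tvec"])
    W=((P-t)@Rm).reshape(480,640,3); W[d==0]=np.nan
    if tag:
        cv2.imwrite(f"pics/{tag}.png",im); np.savez(f"pics/{tag}.npz",W=W,im=im)
    return im,W
def quat(M): 
    q=R.from_matrix(M).as_quat(); return [float(q[3]),*map(float,q[:3])]
E
python3 - <<'E'
from h import *
a,_=cloud("top","top0"); b,_=cloud("side","side0")
cv2.imwrite("pics/both.png",cv2.resize(np.hstack([a,b]),(800,300)))
s=env.get_state(); print(s["time"],s["orientation"])
for n in("top","side"):
  c=calibration(n);Rm=R.from_rotvec(np.ravel(c["rvec"])).as_matrix();print(n,-Rm.T@np.ravel(c["tvec"]),Rm[2])
E
```

```text
0.1 [-7.97854204e-04  9.87476912e-01  1.57761433e-01 -2.02464182e-04]
top [0.39941648 0.02825183 1.15323274] [ 0.15245532  0.00604366 -0.98829189]
side [0.15256166 0.82005125 0.71057852] [ 0.37124728 -0.74899599 -0.54879911]
```

View pics/top0.png

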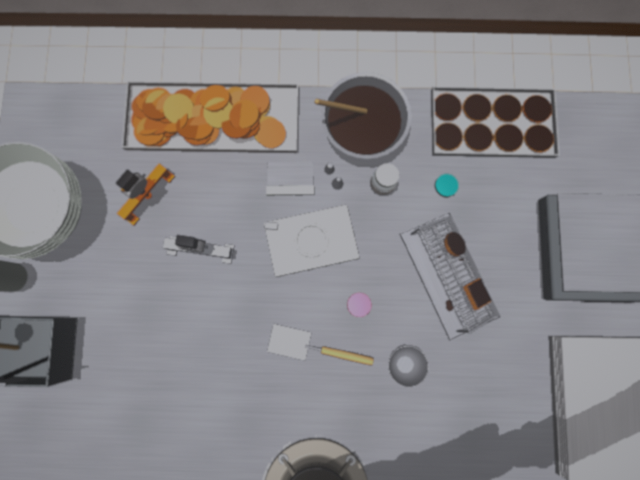

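View pics/side0.png

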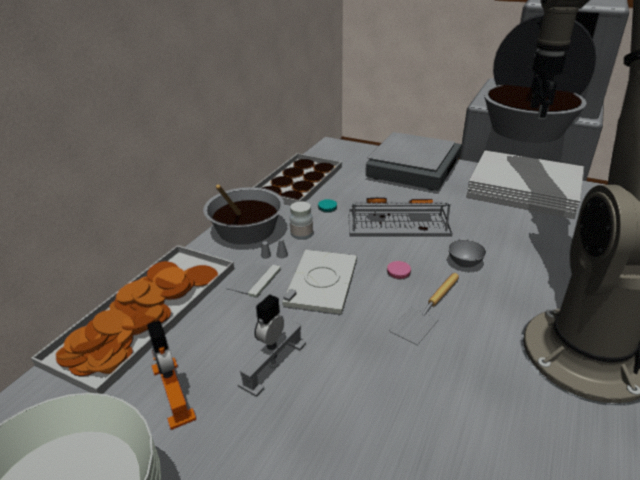

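The top view shows the gauge at (200,247), the plate ring at (312,241), the rack at (450,275), the round biscuit at (455,243) and the square one at (477,293). The side view shows the gauge at (270,340), and both biscuits at (376,200) and (421,202) behind the rack's high edge.

Run:
```python
from h import *
D=np.load("pics/top0.npz");W=D["W"];im=D["im"]
np.set_printoptions(precision=4,suppress=True)
for n,p in dict(roundb=(455,243),sq=(477,293),g=(190,241),gl=(168,245),gr=(228,253),ring=(312,241),rackTL=(403,237),panstrip=(425,270)).items():
    print(n,W[p[1],p[0]])
crop=cv2.resize(im[200:350,390:510],(480,600),interpolation=cv2.INTER_CUBIC)
S=np.load("pics/side0.npz")["im"]
c2=cv2.resize(im[215:275,150:250],(320,192),interpolation=cv2.INTER_CUBIC)
c3=cv2.resize(S[285:400,230:320],(313,400),interpolation=cv2.INTER_CUBIC)
o=np.zeros((600,800,3),np.uint8);o[:,:480]=crop;o[:192,480:]=c2;o[195:595,480:793]=c3
cv2.imwrite("pics/c1.png",o)
# gauge points
m=(W[...,2]>0.015); 
for b,(u0,u1,v0,v1) in dict(gauge=(155,240,228,268)).items():
    P=W[v0:v1,u0:u1].reshape(-1,3);P=P[P[:,2]>.02]
    for lo,hi in((.02,.06),(.06,.118),(.135,.17)):
        Q=P[(P[:,2]>lo)&(P[:,2]<hi)]
        if len(Q)>5: r=cv2.minAreaRect(Q[:,:2].astype(np.float32)*1000);print(lo,len(Q),r,np.median(Q[:,2]))
```

```text
roundb [ 0.55   -0.2989  0.067 ]
sq [ 0.4403 -0.3459  0.0628]
g [0.5314 0.2707 0.1562]
gl [0.5355 0.3463 0.0488]
gr [0.5198 0.2091 0.0492]
ring [0.5548 0.0196 0.0205]
rackTL [ 0.5711 -0.1958  0.0013]
panstrip [ 0.4936 -0.2459  0.0044]
0.02 472 ((532.1490478515625, 282.2550048828125), (152.51388549804688, 24.349781036376953), 82.93283081054688) 0.047836393559906945
0.06 137 ((522.9963989257812, 277.0903015136719), (24.249847412109375, 58.311038970947266), 20.85008430480957) 0.10629620591031362
0.135 243 ((532.1395874023438, 282.10552978515625), (40.448646545410156, 22.639041900634766), 83.29065704345703) 0.15536259102862446
```

View pics/c1.png

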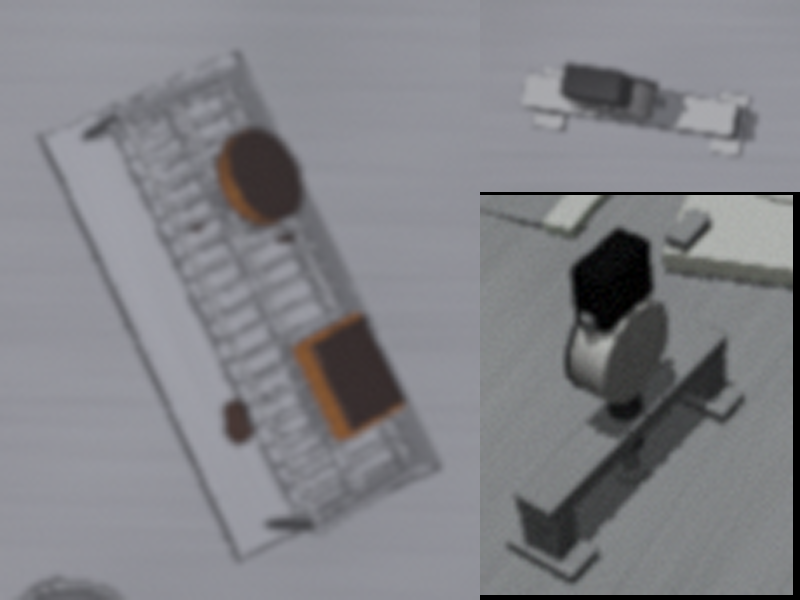

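The crop shows the round biscuit at the far end of the rack with its chocolate facing right (world -y) and the rack's high edge on the left. The gauge stands upright with its grip over the dial.

```bash
cat >> h.py <<'E'
def plane(P):
    P=P[~np.isnan(P[:,0])]
    for _ in range(4):
        c=np.median(P,0) if _==0 else P.mean(0); n=np.linalg.svd(P-c)[2][2]; n*=np.sign(n[2])
        e=abs((P-c)@n); P=P[e<max(.002,2*np.median(e))]
    return c,n,P
def choc(im,W,c0,r=.04):
    "centre, normal, ellipse-fitted disc in plane of dark pixels near c0"
    hsv=im.max(2); m=(hsv<75)&(np.linalg.norm(W-c0,axis=2)<r)
    nl,lab,st,_=cv2.connectedComponentsWithStats(m.astype(np.uint8)); k=1+np.argmax(st[1:,4]); m=lab==k
    c,n,P=plane(W[cv2.erode(m.astype(np.uint8),np.ones((3,3)))>0])
    Q=W[m]; Q=Q-np.outer((Q-c)@n,n)
    x=np.cross(n,[0,0,1.]);x/=np.linalg.norm(x);y=np.cross(n,x)
    q=np.stack([(Q-c)@x,(Q-c)@y],1); q=q[~np.isnan(q[:,0])]
    (a,b),rad=cv2.minEnclosingCircle((q*1000).astype(np.float32))
    h=(np.percentile(q,99.5,axis=0)+np.percentile(q,.5,axis=0))/2
    return c+a/1e3*x+b/1e3*y, c+h[0]*x+h[1]*y, n, rad, m.sum()
E
python3 - <<'E'
from h import *
np.set_printoptions(precision=4,suppress=True)
D=np.load("pics/top0.npz");W=D["W"];im=D["im"]
r=choc(im,W,np.array([.55,-.299,.067]));print("round",r)
print("sq",choc(im,W,np.array([.44,-.346,.063])))
P=W[200:280,255:365].reshape(-1,3);P=P[(P[:,2]>.014)&(P[:,2]<.027)]
rc=cv2.minAreaRect(P[:,:2].astype(np.float32)*1000);print("plate",rc,np.median(P[:,2]))
print("nose",env.nose_length)
n=r[2]
# view pose: tool z=-n, y closing = horizontal along slope contour
zt=-n; yt=np.cross(n,[0,0,1.]);yt/=np.linalg.norm(yt)
for s in(1,-1):
    y=s*yt; M=np.stack([np.cross(y,zt),y,zt],1)
    for d in (.30,.25,.2,.17,.06): print(s,d,kin.inverse_kinematics(list(r[0]+n*d),quat(M)))
E
```

```text
round (array([ 0.5512, -0.3007,  0.0667]), array([ 0.5504, -0.3017,  0.0664]), array([ 0.2338, -0.5019,  0.8327]), 27.482166290283203, np.int64(289))
sq (array([ 0.4405, -0.3519,  0.0613]), array([ 0.4411, -0.3513,  0.0615]), array([ 0.2379, -0.4999,  0.8328]), 33.019405364990234, np.int64(330))
plate ((557.8673706054688, 21.84654998779297), (130.39022827148438, 200.27340698242188), 13.719551086425781) 0.020170080202199705
nose 0.0726
1 0.3 [ 0.5387  0.9196  0.242   0.8673 -0.4312  1.9117 -1.9969]
1 0.25 [ 0.5163  0.8875  0.2253  1.0189 -0.4153  1.7931 -1.976 ]
1 0.2 [ 0.4979  0.8697  0.2083  1.1462 -0.4081  1.6832 -1.9607]
1 0.17 [ 0.4885  0.8646  0.1972  1.2138 -0.4065  1.6199 -1.9531]
1 0.06 [ 0.4619  0.876   0.1509  1.4189 -0.4133  1.398  -1.9298]
-1 0.3 [ 0.8115  0.9433 -0.4585  0.829   0.0044  1.8946  0.8766]
-1 0.25 [ 0.831   0.9183 -0.475   0.9807  0.0088  1.7723  0.8736]
-1 0.2 [ 0.8415  0.9058 -0.4831  1.1085  0.0108  1.6594  0.8719]
-1 0.17 [ 0.8451  0.9036 -0.4871  1.1765  0.0128  1.5947  0.8702]
-1 0.06 [ 0.8447  0.9242 -0.4964  1.3836  0.0256  1.3694  0.8593]
```

```bash
cat >> h.py <<'E'
def bis_R(az,s=-1,t=0.56):
    n=np.array([np.sin(t)*np.cos(az),np.sin(t)*np.sin(az),np.cos(t)]); y=np.cross(n,[0,0,1.]);y*=s/np.linalg.norm(y)
    return n,np.stack([np.cross(y,-n),y,-n],1)
E
python3 - <<'E'
from h import *
np.set_printoptions(precision=4,suppress=True)
az=np.arctan2(-.501,.236)
n,M=bis_R(az); c=np.array([.5508,-.3012,.0667])
env.reach(list(c+n*.22),quat(M)); 
im,W=cloud("wrist","w0")
print("choc",choc(im,W,c)); s=env.get_state();print(s["time"],s["tcp_pos"],s["opening"],s["force"])
T=(W-np.array(s["tcp_pos"]))@M
f=(T[...,2]<.09)&(T[...,2]>0)
print(f.sum(), np.nanpercentile(T[f],[1,50,99],axis=0) if f.any() else "")
for sg in(1,-1):
    q=T[f&(sg*T[...,1]>0)]
    if len(q): print(sg,q.min(0),q.max(0))
E
```

```text
choc (array([ 0.5511, -0.3088,  0.0641]), array([ 0.5517, -0.3068,  0.0651]), array([ 0.2204, -0.4839,  0.8469]), 29.672929763793945, np.int64(4142))
1.8333 [ 0.5997 -0.4084  0.2534] 0.08500936664408029 [-0.7397  0.2235  0.3811]
28449 [[-0.0104 -0.0721  0.0004]
 [ 0.0068 -0.0385  0.0082]
 [ 0.0134  0.0696  0.0551]]
1 [-0.0135  0.0305  0.    ] [0.0168 0.0738 0.059 ]
-1 [-0.0125 -0.0759  0.    ] [ 0.0169 -0.0153  0.0587]
```

View pics/w0.png

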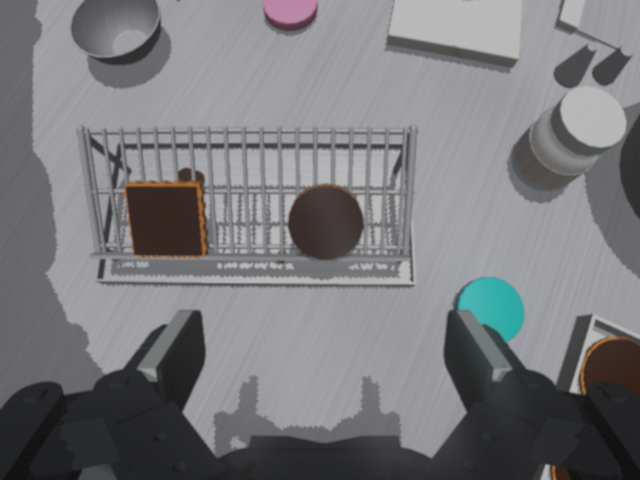

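The wrist view shows the round biscuit's chocolate disc centred near (326,221), spanning 288 to 364, resting on the lip at row 258. The fingers are clear of it. Next I'll refine its centre with a circle fit on the upper contour.

Run:
```python
from h import *
from scipy.optimize import least_squares
np.set_printoptions(precision=4,suppress=True)
D=np.load("pics/w0.npz");W=D["W"];im=D["im"].astype(int)
print(im[221,326],im[221,280],im[256,326],im[262,326],im[182,326],im[186,326])
az=np.arctan2(-.501,.236);n,M=bis_R(az)
c,nf,_=plane(W[200:240,300:350].reshape(-1,3));print("plane",c,nf,np.arccos(nf[2]),np.degrees(np.arctan2(nf[1],nf[0])),np.degrees(az))
m=((im.max(2)<78)).astype(np.uint8);m[:170]=0;m[257:]=0;m[:,:280]=0;m[:,372:]=0
lab=cv2.connectedComponents(m)[1];m=(lab==lab[221,326]).astype(np.uint8)
ct=max(cv2.findContours(m,0,cv2.CHAIN_APPROX_NONE)[0],key=len)[:,0]
ct=ct[ct[:,1]<245]
Q=W[ct[:,1],ct[:,0]]-c; x=M[:,1];y=np.cross(n,x)
ok=abs(Q@n)<.004; q=np.stack([Q@x,Q@y],1)[ok]
f=least_squares(lambda p:np.hypot(q[:,0]-p[0],q[:,1]-p[1])-p[2],[0,0,.028],loss="soft_l1",f_scale=.0005).x
C=c+f[0]*x+f[1]*y;print("fit",f,len(q),"centre",C,"bottom",C-.016*n)
# table level check, grid/rack long axis
print("table",np.nanmedian(W[60:110,200:260,2]))
```

```text
[56 58 67] [134 131 131] [54 55 63] [116 113 113] [168 169 171] [62 75 96]
plane [ 0.5499 -0.3043  0.067 ] [ 0.2205 -0.4827  0.8476] 0.5593565185529292 -65.45115514981852 -64.7768501068784
fit [ 0.0006 -0.003   0.0264] 146 centre [ 0.5515 -0.3064  0.0654] bottom [ 0.5479 -0.2987  0.0519]
table 0.0008169627940837257
```

Run:
```python
from h import *
np.set_printoptions(precision=4,suppress=True)
W=np.load("pics/side0.npz")["W"]; P=W.reshape(-1,3); P=P[~np.isnan(P[:,0])]
q=P[(np.hypot(P[:,0]-.558,P[:,1]-.022)<.13)&(P[:,2]>.015)&(P[:,2]<.0265)]
print("plate side",cv2.minAreaRect(q[:,:2].astype(np.float32)*1000),np.median(q[:,2]))
q=P[(np.hypot(P[:,0]-.532,P[:,1]-.282)<.04)&(P[:,2]>.152)];print("griptop",len(q),cv2.minAreaRect(q[:,:2].astype(np.float32)*1000),np.percentile(q[:,2],[50,98]))
az=np.radians(-65.2);n,M=bis_R(az); C=np.array([.5515,-.3062,.0654])
env.movel(list(C+n*.10),velocity=.15,rot=quat(M))
print(env.movel(list(C+n*.058),velocity=.05,stop_force=8))
env.grip(.04,30)
s=env.get_state();print(s["time"],s["tcp_pos"],s["opening"],s["gripper_force"],s["force"])
```

```text
plate side ((589.020263671875, 28.68182373046875), (192.209716796875, 205.02175903320312), 13.719522476196289) 0.01978183685025462
griptop 202 ((533.044189453125, 281.2673645019531), (37.83098220825195, 22.94733428955078), 82.91075134277344) [0.1555 0.158 ]
False
4.1583 [ 0.5647 -0.3345  0.1151] 0.054352941136953964 31.891810297966003 [ 0.8236 -0.6505  3.5652]
```

Run:
```python
from h import *
np.set_printoptions(precision=4,suppress=True)
az=np.radians(-65.2);n,M=bis_R(az)
s=env.get_state();p=np.array(s["tcp_pos"])
env.movel(list(p+n*.05),velocity=.12)
env.movel(list(p+n*.05+[0,0,.1]),velocity=.2)
N=np.array([.5579,.0218,.020])
best=None
for yaw in np.arange(0,360,10):
    a=np.radians(yaw);y=np.array([-np.sin(a),np.cos(a),0]);z=np.array([0,0,-1.]);Mv=np.stack([np.cross(y,z),y,z],1)
    q=kin.inverse_kinematics(list(N+[0,0,.16]),quat(Mv))
    if q is None: continue
    d=np.abs(np.array(q)-s["qpos"]).max()
    if best is None or d<best[0]: best=(d,yaw,Mv)
print(best[:2]); Mv=best[2]
env.reach(list(N+[0,0,.16]),quat(Mv))
im,W=cloud("wrist","w1"); s=env.get_state();print(s["time"],s["opening"],s["gripper_force"],s["force"],s["tcp_pos"])
np.save("Mv.npy",Mv)
T=(W-np.array(s["tcp_pos"]))@Mv
m=(abs(T[...,2]-.058)<.012)&(abs(T[...,1])<.024)
q=T[m];print(len(q),np.percentile(q,[1,50,99],axis=0),plane(q)[:2])
```

```text
(np.float64(0.5095310595007752), np.int64(20))
6.8 0.05437552814534529 31.668570041656494 [ 0.3368 -0.1965 -0.4488] [0.5588 0.0197 0.1798]
17031 [[-0.0237 -0.0233  0.0577]
 [ 0.0055 -0.0005  0.0591]
 [ 0.0287  0.023   0.0683]] (array([ 0.0034, -0.0004,  0.059 ]), array([-0.0043,  0.0004,  1.    ]))
```

View pics/w1.png

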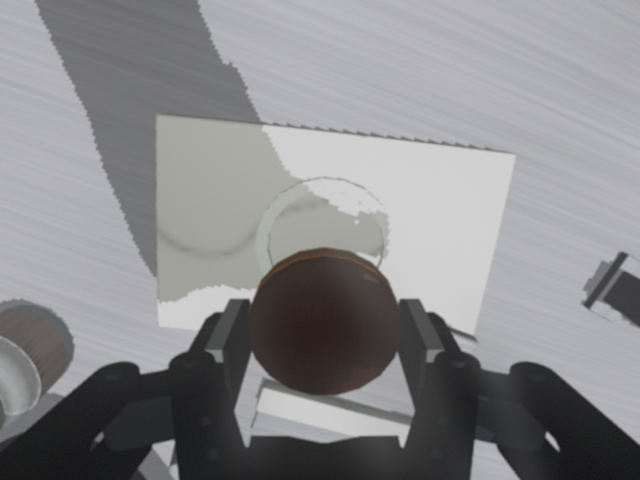

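The wrist view shows the biscuit level between the fingers at (325,320), with the ring behind it at (322,235). All the plate corners are visible.

Run:
```python
from h import *
np.set_printoptions(precision=4,suppress=True)
Mv=np.load("Mv.npy")
s=env.get_state();print(s["tcp_pos"],s["joint_velocities"])
im,W=cloud("wrist","w2");s=env.get_state()
T=(W-np.array(s["tcp_pos"]))@Mv
q=T[(abs(T[...,2]-.059)<.0015)&(abs(T[...,1])<.02)&(abs(T[...,0])<.04)];
for lo in(-.015,-.008,-.003,.003,.008):
    k=q[(q[:,1]>lo)&(q[:,1]<lo+.004)];print(lo,np.percentile(k[:,0],[.5,99.5]))
P=W[(abs(W[...,2]-.02)<.004)&(np.hypot(W[...,0]-.558,W[...,1]-.022)<.14)]
r=cv2.minAreaRect(P[:,:2].astype(np.float32)*1000);print("plate",r,np.median(P[:,2]))
```

```text
[0.5588 0.0197 0.1798] [ 0.0035 -0.0008 -0.0017 -0.     -0.0017 -0.003   0.0004]
-0.015 [-0.0233  0.0262]
-0.008 [-0.0255  0.0281]
-0.003 [-0.0257  0.0288]
0.003 [-0.025   0.0279]
0.008 [-0.0233  0.0265]
plate ((558.3907470703125, 19.42969512939453), (130.1942901611328, 200.4254913330078), 13.56635570526123) 0.020869522849920785
```

Run:
```python
from h import *
np.set_printoptions(precision=4,suppress=True)
Mv=np.load("Mv.npy"); N=np.array([.5584,.0198,.02])
t=N-Mv[:,0]*.0015
env.movel([t[0],t[1],.106],velocity=.1,rot=quat(Mv)); env.dwell(.2)
s=env.get_state();p=np.array(s["tcp_pos"]);print("aim",t,"got",p)
e=t[:2]-p[:2]
st=env.movel([t[0]+e[0],t[1]+e[1],.0915],velocity=.02,stop_force=4)
s=env.get_state();print(st,s["tcp_pos"],s["force"])
env.grip(.072); env.dwell(.2)
s=env.get_state();print(s["time"],s["tcp_pos"],s["force"],s["opening"])
p=np.array(s["tcp_pos"]);env.movel([p[0],p[1],.24],velocity=.15)
im,W=cloud("wrist","w3");s=env.get_state()
m=(abs(W[...,2]-.036)<.003)&(np.hypot(W[...,0]-N[0],W[...,1]-N[1])<.045)
q=W[m];print(len(q),plane(q)[:2],cv2.minEnclosingCircle(q[:,:2].astype(np.float32)*1000))
P=W[(abs(W[...,2]-.02)<.004)&(np.hypot(W[...,0]-.558,W[...,1]-.022)<.14)]
print("plate",cv2.minAreaRect(P[:,:2].astype(np.float32)*1000))
```

```text
aim [0.5598 0.0203 0.02  ] got [0.5602 0.0203 0.1067]
True [0.5595 0.0203 0.0957] [-1.1104 -0.6734  5.3659]
9.0 [0.559  0.0201 0.0952] [-0.4094 -0.5464  0.1057] 0.07203577402002312
4952 (array([0.5577, 0.0188, 0.0368]), array([-0.0011, -0.0004,  1.    ])) ((558.57763671875, 18.93412971496582), 27.987762451171875)
plate ((558.3456420898438, 19.51415252685547), (130.16262817382812, 200.74554443359375), 13.596749305725098)
```

View pics/w3.png

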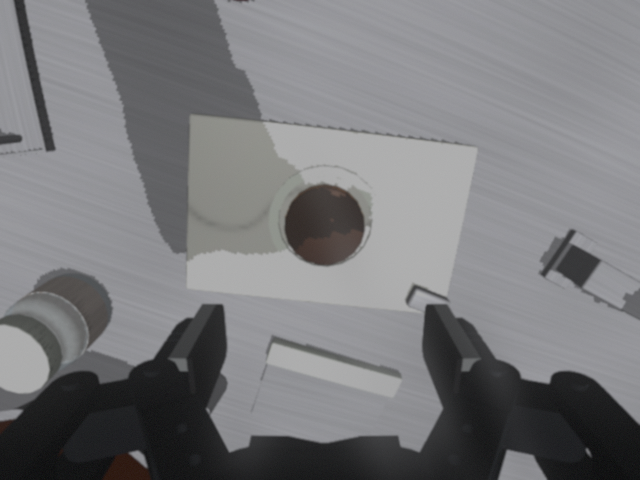

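The wrist view shows the biscuit flat in the ring at (325,223), chocolate up, with its centre within about 1 mm of the nest. Next is the gauge.

```bash
cat >> h.py <<'E'
def down(deg):
    a=np.radians(deg);y=np.array([-np.sin(a),np.cos(a),0]);z=np.array([0,0,-1.]);return np.stack([np.cross(y,z),y,z],1)
E
python3 - <<'E'
from h import *
np.set_printoptions(precision=4,suppress=True)
s=env.get_state();q0=np.array(s["qpos"]);best=None
for a in(82.9,-97.1):
    q=kin.inverse_kinematics([.5325,.281,.30],quat(down(a))); r=kin.inverse_kinematics([.558,.019,.22],quat(down(a+20.7)))
    print(a,q,r)
    if q is not None and r is not None:
        d=abs(np.array(q)-q0).max()
        if best is None or d<best[0]: best=(d,a)
a=best[1];p=np.array(s["tcp_pos"])
env.movel([p[0],p[1],.30],velocity=.2)
env.reach([.5325,.281,.30],quat(down(a)));env.dwell(.2)
im,W=cloud("wrist","w4");s=env.get_state();print(a,s["time"],s["tcp_pos"])
q=W[(abs(W[...,2]-.156)<.004)&(np.hypot(W[...,0]-.5325,W[...,1]-.281)<.03)]
print("grip",len(q),cv2.minAreaRect(q[:,:2].astype(np.float32)*1000),np.median(q[:,2]))
q=W[(W[...,2]>.035)&(W[...,2]<.06)&(np.hypot(W[...,0]-.5325,W[...,1]-.281)<.09)]
print("beam",len(q),cv2.minAreaRect(q[:,:2].astype(np.float32)*1000),np.median(q[:,2]))
E
```

```text
82.9 [ 0.1878  0.6001 -1.1089  1.6886  0.5692  1.2165  1.959 ] [ 0.6811  0.6554 -1.1341  1.864   0.6789  1.0748  2.6547]
-97.1 [-0.2349  0.4007 -0.4616  1.7156  0.1992  1.0719 -0.8846] [ 0.209   0.4209 -0.4463  1.8926  0.2312  0.8785 -0.1145]
82.9 11.8917 [0.5332 0.2796 0.2999]
grip 2752 ((532.6963500976562, 279.0997314453125), (39.42353820800781, 22.690196990966797), 83.27471923828125) 0.15657388099635838
beam 2514 ((532.6617431640625, 280.27227783203125), (151.8349151611328, 24.019412994384766), 82.94053649902344) 0.048813063091513786
```

View pics/w4.png

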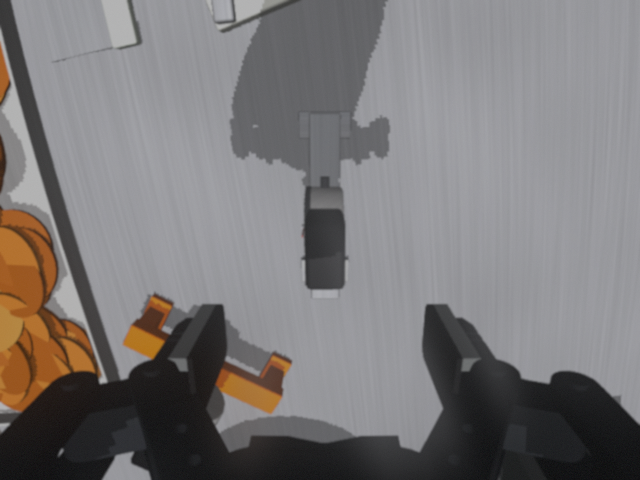

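The wrist view shows the black grip at (325,245) midway between the fingers, and the orange look-alike at (205,355) is clear of the gripper.

Run:
```python
from h import *
np.set_printoptions(precision=4,suppress=True)
M=down(82.9);t=np.array([.5327,.2798]);e=t-np.array(env.get_state()["tcp_pos"])[:2]
env.movel([*t,.25],velocity=.15,rot=quat(M));env.dwell(.2)
p=np.array(env.get_state()["tcp_pos"]);print(p);e=t-p[:2]
print(env.movel([*(t+e),.200+(.25-p[2])],velocity=.05,stop_force=8))
print(env.get_state()["tcp_pos"])
env.grip(.01,70);s=env.get_state();print(s["opening"],s["gripper_force"],s["tcp_pos"],s["force"])
p=np.array(s["tcp_pos"])
env.movel([*t,p[2]+.07],velocity=.08);env.dwell(.2)
s=env.get_state();print(s["time"],s["opening"],s["gripper_force"],s["tcp_pos"],s["force"])
np.save("grasp.npy",p)
```

```text
[0.533  0.2803 0.2512]
False
[0.5325 0.2795 0.1992]
0.021024876621724968 69.67169523239136 [0.5327 0.2793 0.1991] [ 0.6518 -0.8812  1.4806]
15.4833 0.02134736745060501 68.6738133430481 [0.5325 0.2797 0.2686] [-0.3415 -0.6489 -5.691 ]
```

Run:
```python
from h import *
np.set_printoptions(precision=4,suppress=True)
M=down(82.9+20.7);t=np.array([.5582,.0187]);g=np.load("grasp.npy")
env.movel([*t,.285],velocity=.12,rot=quat(M));env.dwell(.3)
s=env.get_state();p=np.array(s["tcp_pos"]);print(p,s["time"],s["opening"]);e=t-p[:2]
env.movel([*(t+e),.243],velocity=.06);env.dwell(.2)
im,W=cloud("side","s1");s=env.get_state();p=np.array(s["tcp_pos"]);print(p,s["force"]);e2=t-p[:2]
st=env.movel([*(t+e+e2),.215],velocity=.012,stop_force=6)
env.dwell(.3);s=env.get_state();print(st,s["tcp_pos"],"expect",g[2]+.02,s["force"],s["time"])
im,W=cloud("side","s2")
cv2.imwrite("pics/s2c.png",cv2.resize(im[180:340,240:420],(720,640),interpolation=cv2.INTER_CUBIC)[:600])
```

```text
[0.5582 0.0189 0.285 ] 18.125 0.021209100210988974
[0.5584 0.0186 0.2433] [-0.3225  0.8634 -6.5149]
True [0.5584 0.0186 0.2191] expect 0.21914609398222631 [-0.1443  0.0576  6.2023] 21.2917
```

View pics/s2c.png

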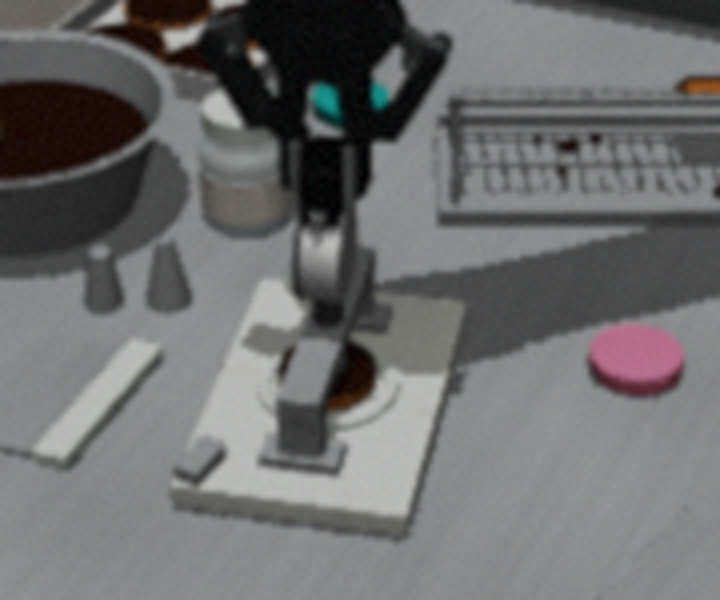

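The side view shows the bridge standing over the biscuit, both feet on the marble (the near one at about (305,455)) and clear of the setting block. The height matches what I expected, so I'll release.

Run:
```python
from h import *
np.set_printoptions(precision=4,suppress=True)
env.grip(.07);env.dwell(.3);s=env.get_state();p=np.array(s["tcp_pos"]);print(p,s["force"],s["opening"])
env.movel([p[0],p[1],.33],velocity=.12);env.dwell(.5)
cloud("side","s3");im,W=cloud("wrist","w5")
for lo,hi in((.165,.185),(.055,.08)):
    q=W[(W[...,2]>lo)&(W[...,2]<hi)&(np.hypot(W[...,0]-.558,W[...,1]-.019)<.09)]
    print(len(q),cv2.minAreaRect(q[:,:2].astype(np.float32)*1000),np.median(q[:,2]),plane(q)[1])
for n in("w5",):
    pass
a=np.load("pics/s3.npz")["im"];cv2.imwrite("pics/fin.png",np.hstack([cv2.resize(a[180:340,240:420],(450,400)),cv2.resize(im,(350,400))]))
print(env.get_state()["time"])
```

```text
[0.5572 0.0179 0.2176] [0.3925 1.0803 0.43  ] 0.07004516029971439
2666 ((557.7225952148438, 18.672744750976562), (22.507244110107422, 39.88188171386719), 13.80856990814209) 0.17652895965798654 [ 0.0067 -0.0084  0.9999]
2360 ((557.0689086914062, 19.185821533203125), (24.1002140045166, 151.68658447265625), 13.844362258911133) 0.06879932148780471 [-0.003  -0.0004  1.    ]
23.85
```

View pics/fin.png

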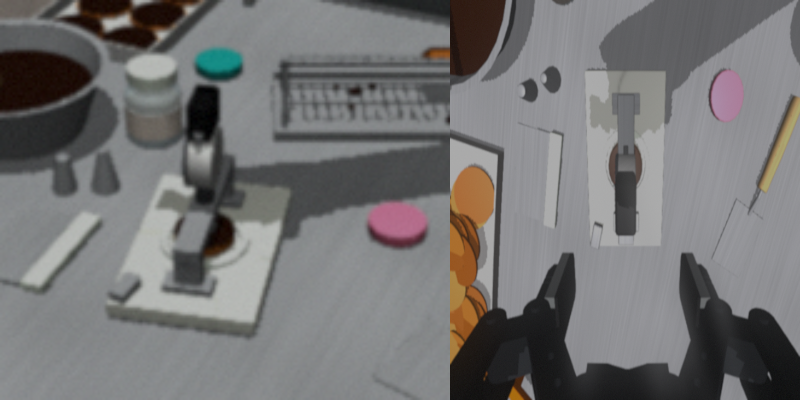

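The gauge stands level and free over the biscuit, with its beam centre at (.557,.019), and the arm is clear.

```bash
python3 -c "
from h import *
print(job.job_done())"
```

```text
the job is handed in; nothing more can be done
None
```

I handed the job in at about 24 s: the biscuit lies flat in the ring, chocolate up, with the gauge standing level over its middle. I did not read the dial, and the hand-in gave no verdict.

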